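# Fit the tube disc on a tilted rotator drive

## Task

Get the tube rotator ready to run: twist the orange guard anticlockwise to free its bayonet, take it off the drive, and stand it upright on its open rim in the steel tray. Then fit the blue tube disc on the splined shaft, teeth lined up and fully home. Do not drop the guard or the disc, and leave the bottle, the tube rack and the dish rack standing where they are.

Things in the scene. Friction and masses are not known exactly. Their poses are not given: they have to be found in the camera images.
- rotator: White tube rotator, fixed: base 220 (x) x 170 (y) mm, 53 mm high, black control panel on its front (-x side, towards the robot). Between two grey cheeks (to 147 mm high, black clamp knobs to 90 mm either side) sits a gear head whose top leans 30 degrees to the front. Origin: centre of the base's underside, on the bench.
- head: Gear head, fixed on the rotator. Origin: centre of its sloping square top face (120 x 120 mm), 150 mm above the bench. z: drive axis, out of the face, 30 degrees from vertical, its upper end leaning to the rotator's front; x: up the slope, to the back; y: level. On the face stands an aluminium collar 54 mm across, 18 mm high, with two outward bayonet lugs, at +x and -x.
- shaft_seat (a point): Centre of the collar's flat top, on the drive axis; the frame turns with the steel shaft. z: drive axis; x: along one of the six teeth (one every 60 degrees). The greased shaft stands 36 mm out of the collar: teeth 7 mm wide, out to 20 mm from the axis, from 0 to 24 mm; then a plain pilot 24 mm across with a tapered tip. The motor's gear holds the shaft (2 Nm to turn it).
- shaft (a joint): Turn of the splined shaft about the head's z, anticlockwise seen from the shaft's free end; 0 when a tooth points along the head's x. Starts within 30 degrees either way.
- guard: Orange guard over the shaft, an upturned cup: 78 mm across, 64 mm high, 0.13 kg, white stripe on its +x side, grip bar on top. Origin: centre of its open rim; z: its axis, towards the bar. Starts locked on the head, rim on the face, frame as head's (within 3 mm). Turned anticlockwise seen from the bar it is free from 65 to 110 degrees (stop near 118), then lifts off along the axis; clear after 60 mm.
- guard_grip (a point): Middle of the guard's black grip bar, on its axis, 81 mm above its rim. The bar is 56 mm long, 16 mm wide, 34 mm high (64 to 98 mm above the rim) and lies 45 degrees off the guard's x: its length runs along x - y of the guard's frame. The guard is free when its white stripe has come round to the red mark on the head's face (+y side).
- disc: Blue tube disc, 164 mm across, 0.36 kg, standing on its dark steel hub. Origin: centre of the hub's lower rim; z: its axis, up to the grip bar. Hub 56 mm across, 0 to 39 mm; plate 39 to 47 mm; white clips to 57 mm, from 65 mm off the axis outwards. The hub's bore, open below, has six slots every 60 degrees, one towards +x, under the bar's end; play 1.5 mm or 5 degrees.
- disc_grip (a point): Middle of the disc's black grip bar, on its axis, 66 mm above the hub's rim. The bar is 60 mm long (along the disc's x), 20 mm wide (y), 38 mm high (47 to 85 mm above the rim). With the disc fully home the hub's rim lies on the collar's top (disc origin at shaft_seat); with teeth out of line it stops 20 to 24 mm short.
- tray: Square shallow steel tray, fixed, 170 x 170 mm outside, walls 28 mm high and 4 mm thick, floor 4 mm thick. Origin: centre of its underside, on the bench; z up.
- bottle: Amber reagent bottle with a blue cap, 60 mm across, 118 mm high; bystander, loose. Origin: centre of its base.
- tube_rack: Green rack of capped tubes, 68 x 160 mm (long along its y), 117 mm high; bystander, loose. Origin: centre of its base.
- dish_rack: Steel carrier with a stack of red-lidded culture dishes under a wire hoop, 104 x 104 mm, 115 mm high; bystander, loose. Origin: centre of its base.
There are look-alikes about, which are no part of the job. Of the things that look like the disc, the largest one is meant.

How it is judged:
By the outcome, as a careful person would: the job done as asked, in the order asked, and still so for the second after the job is handed in, with the robot touching nothing.
It also fails if it takes over 61 s, if anything falls off the work surface, if the arm or the gripper's body presses on something with over 40 N, if the wrist force passes 120 N, or if a joint passes its speed limit or range.

## Robot

A 6-joint arm with a two-finger parallel gripper is mounted at the origin on the work surface. World frame = base frame: x ahead of the robot, y to its left, z up, the work surface at z = 0. Lengths are in mm, angles in rad, forces in N, time in s.
With the tool pointing down it reaches from about 275 to 850 mm from the base axis. Payload 19 kg.
Tool frame: the origin (TCP) lies at the very end of the fingers, on their centre line; the grasp point (between the pads) lies 19 mm behind it; x points along the fingers, y is the direction in which the jaws open and shut, and the axes are right-handed (so a half turn about x gives the same grasp; the last joint's range is limited). The gripper opens to 85 mm and grips with 20 to 120 N. Pads are 22 mm wide; open, the fingers measure 114 mm over their backs; the gripper's body (76 mm by 85 mm) begins 54 mm behind the grasp point. The pads swing forward as they close: fully open they stand 13 mm farther back than shut.
Start: joints at [1.026, 0.15, 1.437, -0, 1.554, -0.134], TCP at [229.623, 527.128, 231.267] pointing down, gripper open.
Joint ranges: [-2.8, 2.8], [-0.68, 2.1], [0.12, 2.68], [-1.39, 4.53], [0.16, 2.79], [-2.81, 2.81]. Speed limits (rad/s): [1.89, 1.89, 2.22, 3.01, 3.01, 3.01].

## Interface

Orientations are given as a rotation vector (axis times angle).
In Python, from rig import manip gives the robot as it stands.
- The arm moves only by the tool drive_tool, never from a script. Its arguments are lists of equal length, an entry for each row: "twist": the turn, a rotation vector about the tool's x, y, z in rad, a list of three; "xyz": the shift along the tool's x, y, z in m, a list of three; "grip": the finger opening in m, from 0 to 0.0854. In form: {"twist": [[ax, ay, az], ...], "xyz": [[x, y, z], ...], "grip": [grip, ...]}. A call has 1 to 8 rows; each row shifts and turns the commanded pose from where the row before left it, along the tool's axes as they then stand; what a row does not reach is not made up. A row lasts 1/8 s, in which the tool goes at most 62.5 mm and 10.7 degrees, less where a joint would pass 70% of its speed; a pose out of reach is approached as far as the arm can. A call with a gripper value outside its range is refused whole. The fingers move at their own pace and stop on an object; the grip force is fixed at half the most. Time passes only in rows, so rows that do not move let the fingers close. It gives the time, the measured TCP pose, the force and the opening at its end, in the units of the state.
- manip.get_obs(): the state, without advancing time (a new reading comes with each control period).
- manip.capture(name): name is "scene" or "side" or "wrist"; returns (picture, depth): 400x640x3 uint8, red, green, blue; 400x640 float32, mm along the optical axis (not along the pixel's ray), 0 where there is no reading.
- manip.camera_model(name): a dict with "fx", "fy", "cx", "cy" (pixels), "rvec" (rotation vector, rad) and "tvec" (3), from world to camera coordinates, as OpenCV has them; the wrist camera has in their place "mount" (4x4, takes a point from camera to tool coordinates, whose origin is the TCP and whose axes are the tool frame's). Camera axes: x right, y down, z forward; pixel columns grow to the right and rows downward; lengths in mm; the calibration is good to about 2 mm. The wrist camera is an equidistant fisheye: a pixel r from the principal point sees the ray r / f radians off the axis. A picture is of the moment at which its call begins: read the wrist's pose just before it. camera_model takes no time and is no camera call.
- manip.job_done(): hands the job in, once; it reports no verdict.
Trained networks look in the newest picture that a camera, given by its name, has taken for a name from the list of things; names that differ only in an ending like _2 or _b are one class to them, and where a whole thing is asked for, a point or a joint stands for the part that bears it (a point fixed in the world has none). Each returns a list of dicts, best first, with "conf" (0 to 1); they miss things now and then, are a little off and sometimes report something else, mostly with a low value. They report only what shows in the picture. A call takes as long as a camera call. They do not tell look-alikes from the thing itself.
- manip.outline_of(camera, thing): "pixels" (400x640 bool, what is visible of it) and "xy" ([column, row] in pixels, amid what is visible of it).
The state is a dict: "t": time; "joints": joint angles; "joint_velocities": joint speeds; "effort": joint torques, N m; "tcp_pos": TCP position; "tool_rot": TCP orientation; "force": force on the tool from outside, world axes, zero at the start; "ft_torque": the same for the moment, N m; "gripper_width": finger opening in mm.
Only numpy, scipy, OpenCV 4.12 (cv2) and the standard library are available. Lean on these libraries where they do the work, as an engineer would, in place of code of your own. Each camera call takes 0.05 s, during which the arm holds its last target. There are 200 camera calls.

## Working session

There is one attempt and no reset: what is moved stays moved. The work goes in short steps, Python scripts to look and compute and a tool call to move; the robot and the scene stay as the last step left them, time stands still between calls to the robot, and variables do not carry over. Pictures are saved under pics/ and viewed, about 8 in all and at most 12, crops included, and the job is handed in when it is done.

Besides the shell and the picture viewer there is one more tool, called by a JSON object that holds its "fn" and its "kwargs", one argument or row to a line. drive_tool: Moves the arm, as the interface text tells. Its arguments: {"type":"object","properties":{"twist":{"type":"array"},"xyz":{"type":"array"},"grip":{"type":"array"}},"required":["twist","xyz","grip"]}

```bash
ls; mkdir -p pics; cat > h.py <<'E'
import numpy as np, cv2
from scipy.spatial.transform import Rotation as R
from rig import manip
def world(cam, uv, d):
    m=manip.camera_model(cam); uv=np.atleast_2d(uv).astype(float); d=np.atleast_1d(d)
    p=np.c_[(uv[:,0]-m['cx'])/m['fx']*d,(uv[:,1]-m['cy'])/m['fy']*d,d]
    Rm=R.from_rotvec(np.ravel(m['rvec'])).as_matrix()
    return (p-np.ravel(m['tvec']))@Rm
def proj(cam,P):
    m=manip.camera_model(cam); P=np.atleast_2d(P)
    K=np.array([[m['fx'],0,m['cx']],[0,m['fy'],m['cy']],[0,0,1.]])
    return cv2.projectPoints(P.astype(float),np.ravel(m['rvec']).astype(float),np.ravel(m['tvec']).astype(float),K,None)[0][:,0]
def cloud(cam,depth,mask):
    v,u=np.nonzero(mask&(depth>0)); return world(cam,np.c_[u,v],depth[v,u])
def save(n,rgb): cv2.imwrite('pics/'+n+'.png',rgb[...,::-1])
E
python3 - <<'E'
from h import *
o=manip.get_obs(); print({k:np.round(v,3) for k,v in o.items()})
ims=[]
for c in ['scene','side']:
    rgb,d=manip.capture(c); np.savez('pics/%s0.npz'%c,rgb=rgb,d=d); ims.append(rgb); m=manip.camera_model(c); 
    print(c,{k:np.round(v,3) for k,v in m.items()})
    for n in ['rotator','head','guard','disc','tray','bottle','tube_rack','dish_rack']:
        for r in manip.outline_of(c,n):
            P=cloud(c,d,r['pixels'])
            print(c,n,round(r['conf'],2),np.round(r['xy']),r['pixels'].sum(),np.round(np.median(P,0)) if len(P) else '',np.round(np.percentile(P,[2,98],axis=0)).tolist() if len(P) else '')
save('a',cv2.resize(np.vstack(ims),None,fx=.75,fy=.75,interpolation=cv2.INTER_AREA))
print(manip.camera_model('wrist'))
E
```

```text
pics
{'t': np.float64(0.0), 'joints': array([ 1.026,  0.151,  1.438,  0.   ,  1.554, -0.134]), 'joint_velocities': array([ 0.002, -0.   ,  0.001, -0.001,  0.   , -0.001]), 'effort': array([ 1.0000e-03, -7.1305e+01, -5.7086e+01, -0.0000e+00,  9.0000e-03,
        0.0000e+00]), 'tcp_pos': array([229.494, 526.966, 230.696]), 'tool_rot': array([ 0.321,  1.547, -0.323]), 'force': array([-0.13 , -0.415,  0.047]), 'ft_torque': array([-0.015, -0.022,  0.003]), 'gripper_width': np.float64(85.598)}
scene {'fx': np.float64(453.102), 'fy': np.float64(453.102), 'cx': np.float64(330.735), 'cy': np.float64(200.26), 'rvec': array([ 1.885,  1.824, -0.599]), 'tvec': array([-102.009, -287.704, 1699.409])}
scene head 0.88 [292. 254.] 1474 [653. -20. 156.] [[572.0, -80.0, 124.0], [687.0, 51.0, 179.0]]
scene guard 0.87 [301. 227.] 1062 [596.  -1. 208.] [[545.0, -41.0, 161.0], [627.0, 33.0, 242.0]]
scene disc 0.97 [474. 233.] 925 [521. 519.  34.] [[465.0, 470.0, 4.0], [566.0, 570.0, 60.0]]
scene disc 0.75 [377. 170.] 658 [264. 245.  34.] [[211.0, 196.0, 27.0], [307.0, 295.0, 60.0]]
scene disc 0.61 [399. 217
[... 1482 characters left out ...]
[634.0, -312.0, -1.0], [719.0, -237.0, 118.0]]
side tube_rack 0.95 [346. 185.] 839 [639. 307.  60.] [[601.0, 224.0, -4.0], [722.0, 472.0, 119.0]]
side dish_rack 0.83 [301. 239.] 1177 [410.  32.  49.] [[363.0, -1.0, -3.0], [463.0, 181.0, 112.0]]
{'fx': 309.70691628693146, 'fy': 309.70691628693146, 'cx': 316.06919225010205, 'cy': 203.84746854210474, 'mount': array([[ 6.91206076e-04, -2.57840980e-01,  9.66187120e-01,
        -1.41656068e+02],
       [ 9.99999743e-01,  3.61885700e-04, -6.18821057e-04,
        -8.48685540e-01],
       [-1.90091875e-04,  9.66187300e-01,  2.57841164e-01,
        -6.54965634e+01],
       [ 0.00000000e+00,  0.00000000e+00,  0.00000000e+00,
         1.00000000e+00]])}
```

View pics/a.png

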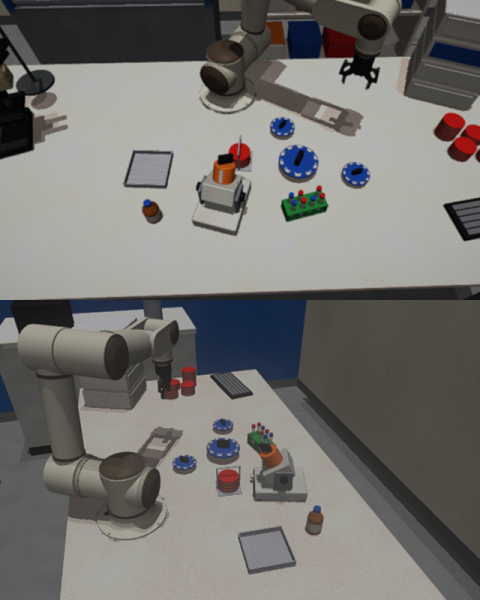

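```bash
python3 - <<'E'
from h import *
z=np.load('pics/scene0.npz'); rgb,d=z['rgb'],z['d']
a=cv2.resize(rgb[130:300,240:500],(780,510),interpolation=cv2.INTER_CUBIC)
save('b',a)
v,u=np.mgrid[0:400,0:640]; P=world('scene',np.c_[u.ravel(),v.ravel()],d.ravel())
C=rgb.reshape(-1,3).astype(int); ok=d.ravel()>0
hsv=cv2.cvtColor(rgb,cv2.COLOR_RGB2HSV).reshape(-1,3).astype(int)
# rotator cheeks, knobs, base
reg=ok&(P[:,0]>480)&(P[:,0]<780)&(P[:,1]>-170)&(P[:,1]<150)
m=reg&(abs(P[:,2]-53)<5); print('base top',np.percentile(P[m],[1,50,99],axis=0).round().tolist())
for c,lo in (('scene',0),('side',0)):
    z=np.load('pics/%s0.npz'%c); rg,dd=z['rgb'],z['d']
    PP=world(c,np.c_[u.ravel(),v.ravel()],dd.ravel()); H=cv2.cvtColor(rg,cv2.COLOR_RGB2HSV).reshape(-1,3).astype(int)
    r=(dd.ravel()>0)
    dc=r&(np.hypot(PP[:,0]-457,PP[:,1]-290)<110)
    pl=dc&(abs(PP[:,2]-47)<5)&(H[:,0]>95)&(H[:,0]<130)&(H[:,1]>80)
    q=PP[pl]; print(c,'plate n',len(q),cv2.minEnclosingCircle(q[:,:2].astype(np.float32)),q.mean(0).round(1))
    tp=dc&(abs(PP[:,2]-84)<6)&(H[:,2]<110); q=PP[tp]
    if len(q)>4: print('bar',len(q),cv2.minAreaRect(q[:,:2].astype(np.float32)),q.mean(0).round(1))
    og=r&(H[:,0]<14)&(H[:,1]>150)&(H[:,2]>120)&(PP[:,0]>500)&(PP[:,0]<680)&(abs(PP[:,1])<90)&(PP[:,2]>130)
    q=PP[og]; print('guard orange',len(q),np.percentile(q,[1,50,99],axis=0).round().tolist())
    tr=r&(abs(PP[:,2]-28)<4)&(abs(PP[:,0]-450)<110)&(abs(PP[:,1]+328)<110)
    q=PP[tr];print('tray rim',len(q),cv2.minAreaRect(q[:,:2].astype(np.float32)))
E
```

```text
base top [[548.0, -120.0, 48.0], [687.0, -25.0, 53.0], [747.0, 84.0, 58.0]]
scene plate n 1242 ((456.5045471191406, 292.7440185546875), 82.86455535888672) [461.5 292.7  47.7]
bar 116 ((455.424560546875, 293.1550598144531), (20.016223907470703, 62.83952331542969), 62.43539047241211) [457.8 292.   84.8]
guard orange 484 [[557.0, -36.0, 169.0], [602.0, -0.0, 206.0], [628.0, 34.0, 224.0]]
tray rim 310 ((452.6634521484375, -325.8883056640625), (171.39659118652344, 173.38336181640625), 85.84149932861328)
side plate n 456 ((450.8028564453125, 288.6760559082031), 84.57011413574219) [451.1 276.4  45.8]
bar 69 ((453.2188415527344, 288.01397705078125), (28.726451873779297, 59.22226333618164), 54.52193832397461) [454.8 286.6  83. ]
guard orange 225 [[537.0, -44.0, 167.0], [590.0, -28.0, 203.0], [619.0, 19.0, 223.0]]
tray rim 360 ((451.3936767578125, -328.9547119140625), (174.28958129882812, 171.08868408203125), 86.08413696289062)
```

View pics/b.png

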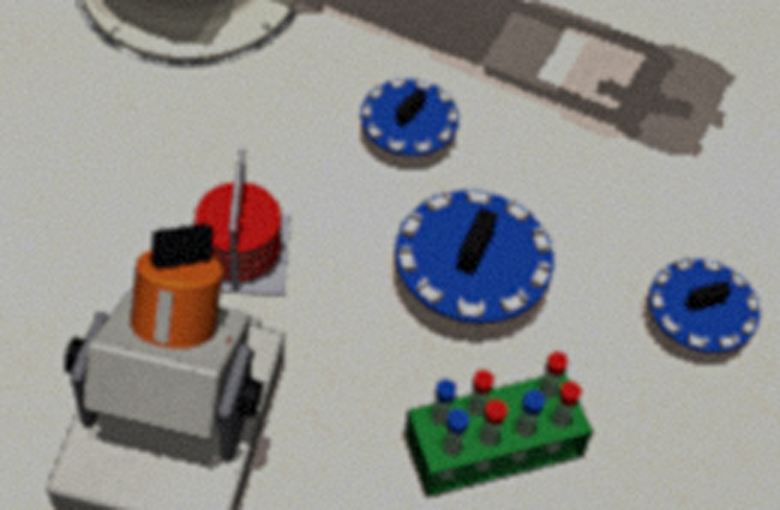

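Three blue discs appear in the scene picture, at (377,170), (399,217) and (474,233). The middle one at (399,217) fits: its plate measures 164 mm across, and the others are about 100–115 mm. The crop confirms that it is clearly the largest. The guard is at (301,227) with its stripe facing back, and the tray is at (197,225). Next I'll fit the head and guard poses.

```bash
cat >> h.py <<'E'
def headR(yaw):
    f=np.array([np.cos(yaw),np.sin(yaw),0]); y=np.array([-np.sin(yaw),np.cos(yaw),0])
    z=-.5*f+np.sqrt(.75)*np.array([0,0,1]); return np.c_[np.cross(y,z),y,z]
E
python3 - <<'E'
from h import *
from scipy.optimize import least_squares
v,u=np.mgrid[0:400,0:640]
O=[];F=[];B=[]
for c in ['scene','side']:
    z=np.load('pics/%s0.npz'%c); rg,dd=z['rgb'],z['d']
    PP=world(c,np.c_[u.ravel(),v.ravel()],dd.ravel()); H=cv2.cvtColor(rg,cv2.COLOR_RGB2HSV).reshape(-1,3).astype(int)
    r=(dd.ravel()>0)&(PP[:,0]>500)&(PP[:,0]<720)&(abs(PP[:,1])<130)
    O.append(PP[r&(H[:,0]<14)&(H[:,1]>150)&(H[:,2]>100)&(PP[:,2]>140)&(PP[:,0]<680)])
    F.append(PP[r&(H[:,1]<60)&(H[:,2]>90)&(PP[:,2]>125)&(PP[:,2]<185)])
    B.append(PP[r&(H[:,2]<70)&(PP[:,2]>185)&(PP[:,2]<260)])
def res(p,O,F):
    M=headR(p[2]); o=np.array([p[0],p[1],150])
    q=(O-o)@M; a=np.hypot(q[:,0],q[:,1])-39; t=q[:,2]-64
    ro=np.where(abs(a)<abs(t),a,t); f=(F-o)@M
    return np.r_[ro,f[:,2]]
for nm,o,f in (('scene',O[0],F[0]),('side',O[1],F[1]),('both',np.vstack(O),np.vstack(F))):
    s=least_squares(res,[630,-12,-.15],args=(o,f),loss='soft_l1',f_scale=2.)
    p=s.x; M=headR(p[2]); org=np.array([p[0],p[1],150]); r=res(p,o,f)
    print(nm,p.round(3),len(o),len(f),np.median(abs(r[:len(o)])).round(2),np.median(abs(r[len(o):])).round(2))
q=(np.vstack(F)-org)@M; k=abs(q[:,2])<5; print('face ext',np.percentile(q[k],[1,99],axis=0).round(),k.sum())
for b in B:
    q=(b-org)@M; q=q[(q[:,2]>68)&(np.hypot(q[:,0],q[:,1])<40)]; t=q[q[:,2]>93]
    print('bar',len(q),q.mean(0).round(1),q.max(0).round(),len(t), cv2.minAreaRect(t[:,:2].astype(np.float32)) if len(t)>4 else '')
g=org+M@[0,0,81]; print('grip',g.round(1)); print(M.round(3))
o=manip.get_obs(); print(R.from_rotvec(o['tool_rot']).as_matrix().round(3))
E
```

```text
scene [ 6.08482e+02 -1.87270e+01 -1.62000e-01] 562 1504 5.64 11.42
side [ 6.01908e+02 -6.11800e+00 -2.50000e-01] 307 552 1.67 3.16
both [ 6.0269e+02 -7.5170e+00 -2.5000e-01] 869 2056 2.93 7.82
face ext [[-50. -72.  -4.]
 [ 58.  58.   5.]] 887
bar 240 [ 2.1  1.8 88.7] [ 21.  24. 104.] 93 ((-1.220041275024414, 0.033374786376953125), (18.80742645263672, 54.102176666259766), 39.2557258605957)
bar 154 [-3.7 -9.3 88.9] [ 18.  17. 104.] 71 ((-3.630025863647461, -4.336751937866211), (18.634212493896484, 55.393245697021484), 43.01359558105469)
grip [563.4   2.5 220.1]
[[ 0.839  0.247 -0.484]
 [-0.214  0.969  0.124]
 [ 0.5    0.     0.866]]
[[-0.     0.399  0.917]
 [-0.     0.917 -0.399]
 [-1.    -0.    -0.   ]]
```

```bash
cat > fit.py <<'E'
from h import *
from scipy.optimize import least_squares
v,u=np.mgrid[0:400,0:640]
O=[];F=[];B=[]
for c in ['scene','side']:
    z=np.load('pics/%s0.npz'%c); rg,dd=z['rgb'],z['d']
    PP=world(c,np.c_[u.ravel(),v.ravel()],dd.ravel()); H=cv2.cvtColor(rg,cv2.COLOR_RGB2HSV).reshape(-1,3).astype(int)
    r=(dd.ravel()>0)&(PP[:,0]>500)&(PP[:,0]<720)&(abs(PP[:,1])<130)
    O.append(PP[r&(H[:,0]<14)&(H[:,1]>150)&(H[:,2]>100)&(PP[:,2]>140)&(PP[:,0]<680)])
    F.append(PP[r&(H[:,1]<60)&(H[:,2]>90)&(PP[:,2]>115)&(PP[:,2]<185)])
    B.append(PP[r&(H[:,2]<70)&(PP[:,2]>185)&(PP[:,2]<260)])
def res(p,O,F,B):
    M=headR(p[2]); o=np.array([p[0],p[1],150])
    q=(O-o)@M; a=np.hypot(q[:,0],q[:,1])-39; t=q[:,2]-64
    ro=np.where(abs(a)<abs(t),a,t); f=(F-o)@M
    return np.r_[ro,f[:,2]]
for nm,i in (('scene',[0]),('side',[1]),('both',[0,1])):
    p=np.array([602,-7,-.25])
    o0,f0,b0=[np.vstack([X[j] for j in i]) for X in (O,F,B)]
    for it in range(8):
        M=headR(p[2]); org=np.array([p[0],p[1],150])
        q=(f0-org)@M; f=f0[(abs(q[:,2])<6)&(abs(q[:,0])<56)&(abs(q[:,1])<56)&(np.hypot(q[:,0],q[:,1])>42)]
        s=least_squares(res,p,args=(o0,f,b0),loss='soft_l1',f_scale=2.); p=s.x
    M=headR(p[2]); org=np.array([p[0],p[1],150]); r=res(p,o0,f,b0)
    q=(b0-org)@M; t=q[(q[:,2]>92)&(q[:,2]<105)&(np.hypot(q[:,0],q[:,1])<40)]
    # free plane
    c=f.mean(0); n=np.linalg.svd(f-c)[2][2]; n*=np.sign(n[2])
    print(nm,p.round(3),len(o0),len(f),np.median(abs(r),).round(2),'n',n.round(3),'bar',t.mean(0).round(1),cv2.minAreaRect(t[:,:2].astype(np.float32))[0::2],'grip',(org+M@[0,0,81]).round(1))
    q=(f0-org)@M; q=q[abs(q[:,2])<4]; print(np.percentile(q,[1,99],axis=0).round(1).tolist())
E
python3 fit.py
```

```text
scene [ 5.96147e+02 -8.66100e+00 -2.90000e-01] 562 355 0.92 n [-0.474  0.144  0.869] bar [ 6.4  1.7 96.8] ((3.645623207092285, 0.5703544616699219), 43.77339553833008) grip [557.3   2.9 220.1]
[[-52.5, -58.4, -3.7], [62.5, 59.6, 3.0]]
side [ 5.98832e+02 -7.27500e+00 -2.79000e-01] 307 240 1.47 n [-0.481  0.149  0.864] bar [-0.6 -6.9 96.9] ((-0.227447509765625, -5.021734237670898), 44.4742431640625) grip [559.9   3.9 220.1]
[[-58.8, -65.3, -3.8], [57.8, 50.1, 3.4]]
both [ 5.96645e+02 -8.32500e+00 -2.77000e-01] 869 609 1.1 n [-0.48   0.137  0.867] bar [ 4.  -1.4 96.5] ((2.209650993347168, -1.64154052734375), 43.09086608886719) grip [557.7   2.8 220.1]
[[-56.4, -63.3, -3.9], [61.7, 58.4, 3.2]]
```

```bash
cat >> h.py <<'E'
def plan(pt,Rt):
    "turn first (rotvec, tool axes), then shift in tool axes after the turn; mm"
    o=manip.get_obs(); R0=R.from_rotvec(o['tool_rot']).as_matrix()
    w=R.from_matrix(R0.T@Rt).as_rotvec(); s=Rt.T@(np.asarray(pt)-o['tcp_pos'])
    print('t %.2f'%o['t'],'tcp',o['tcp_pos'].round(1),'j',o['joints'].round(2),'F',o['force'].round(1),'w',o['gripper_width'].round(1))
    print('turn',w.round(4),'%.1f deg'%np.degrees(np.linalg.norm(w)),'shift',s.round(1),'before-turn shift',(R0.T@(np.asarray(pt)-o['tcp_pos'])).round(1))
def toolR(x,y):
    x=x/np.linalg.norm(x); y=y-x*(x@y); y/=np.linalg.norm(y); return np.c_[x,y,np.cross(x,y)]
H0=np.array([596.6,-8,150.]); YAW=-.279
E
python3 - <<'E'
from h import *
M=headR(YAW); Rt=toolR(-M[:,2],M[:,0]+M[:,1])
print(Rt.round(3)); plan(H0+M@[0,0,69+110],Rt); plan(H0+M@[0,0,69],Rt)
E
```

```text
[[ 0.481  0.783  0.394]
 [-0.138  0.511 -0.848]
 [-0.866  0.354  0.354]]Traceback (most recent call last):
  File "<stdin>", line 3, in <module>
  File "h.py", line 23, in plan
    print('t %.2f'%o['t'],'tcp',o['tcp_pos'].round(1),'j',o['joints'].round(2),'F',o['force'].round(1),'w',o['gripper_width'].round(1))
                                                                                                           ^^^^^^^^^^^^^^^^^^^^^^^^
AttributeError: 'float' object has no attribute 'round'
```

```bash
sed -i "s/o\['gripper_width'\].round(1)/round(float(o['gripper_width']),1)/" h.py
python3 - <<'E'
from h import *
M=headR(YAW); Rt=toolR(-M[:,2],M[:,0]+M[:,1])
plan(H0+M@[0,0,69+110],Rt); plan(H0+M@[0,0,69],Rt)
E
```

```text
t 0.90 tcp [229.6 527.1 231.2] j [ 1.03  0.15  1.44 -0.    1.55 -0.13] F [-0.1 -0.1 -0.1] w 85.6
turn [ 0.6384 -0.4778  0.236 ] 47.6 deg shift [141.4 -14.7 569.9] before-turn shift [ -73.7 -355.8  461.4]
t 0.90 tcp [229.6 527.1 231.2] j [ 1.03  0.15  1.44 -0.    1.55 -0.13] F [-0.1 -0.1 -0.1] w 85.6
turn [ 0.6384 -0.4778  0.236 ] 47.6 deg shift [251.4 -14.7 569.9] before-turn shift [  21.5 -348.6  515.9]
```

{"fn": "drive_tool", "kwargs": {
  "twist": [
    [0,0,0],
    [0,0,0],
    [0,0,0],
    [0,0,0],
    [0,0,0],
    [0,0,0],
    [0,0,0],
    [0,0,0]
  ],
  "xyz": [
    [-0.014,-0.034,0.043],
    [-0.014,-0.034,0.043],
    [-0.014,-0.034,0.043],
    [-0.014,-0.034,0.043],
    [-0.014,-0.034,0.043],
    [-0.014,-0.034,0.043],
    [-0.014,-0.034,0.043],
    [-0.014,-0.034,0.043]
  ],
  "grip": [0.085,0.085,0.085,0.085,0.085,0.085,0.085,0.085]
}}

```text
t: 1.9
tcp_pos: [436.8, 138.7, 344.0]
tool_rot: [0.322, 1.546, -0.322]
force: [0.8, 1.0, -0.1]
gripper_width: 85.1
```

{"fn": "drive_tool", "kwargs": {
  "twist": [
    [0.08,-0.06,0.0295],
    [0.08,-0.06,0.0295],
    [0.08,-0.06,0.0295],
    [0.08,-0.06,0.0295],
    [0.08,-0.06,0.0295],
    [0.08,-0.06,0.0295],
    [0.08,-0.06,0.0295],
    [0.08,-0.06,0.0295]
  ],
  "xyz": [
    [0,0,0],
    [0,0,0],
    [0,0,0],
    [0,0,0],
    [0,0,0],
    [0,0,0],
    [0,0,0],
    [0,0,0]
  ],
  "grip": [0.085,0.085,0.085,0.085,0.085,0.085,0.085,0.085]
}}

```text
t: 2.9
tcp_pos: [436.3, 140.3, 343.6]
tool_rot: [0.856, 0.888, -0.655]
force: [0.1, -0.7, -0.3]
gripper_width: 85.0
```

```bash
python3 - <<'E'
from h import *
M=headR(YAW); Rt=toolR(-M[:,2],M[:,0]+M[:,1])
plan(H0+M@[0,0,69+90],Rt)
E
```

```text
t 2.90 tcp [436.3 140.3 343.6] j [ 0.35 -0.38  1.77 -0.31  1.32 -0.14] F [ 0.1 -0.7 -0.3] w 85.0
turn [-0.0044  0.0042 -0.0022] 0.4 deg shift [106.1 -18.7 120.5] before-turn shift [106.6 -18.4 120.2]
```

{"fn": "drive_tool", "kwargs": {
  "twist": [
    [0,0,0],
    [0,0,0],
    [0,0,0],
    [0,0,0],
    [0,0,0]
  ],
  "xyz": [
    [0.016,-0.0047,0.03],
    [0.016,-0.0047,0.03],
    [0.016,-0.0047,0.03],
    [0.016,-0.0046,0.03],
    [0,0,0]
  ],
  "grip": [0.085,0.085,0.085,0.085,0.085]
}}

```text
t: 3.52
tcp_pos: [499.9, 18.2, 323.3]
tool_rot: [0.854, 0.891, -0.658]
force: [0.0, 0.0, -0.3]
gripper_width: 85.1
```

```bash
cat >> h.py <<'E'
def wcloud(d,o=None,step=1):
    "fisheye wrist depth -> world points (h,w,3) ; depth along optical axis"
    m=manip.camera_model('wrist'); o=o or manip.get_obs()
    v,u=np.mgrid[0:400,0:640]; x=(u-m['cx'])/m['fx']; y=(v-m['cy'])/m['fy']; r=np.hypot(x,y)
    k=np.tan(np.minimum(r,1.5))/np.maximum(r,1e-9)
    p=np.stack([x*k*d,y*k*d,d],-1); T=m['mount']; pt=p@T[:3,:3].T+T[:3,3]
    return pt@R.from_rotvec(o['tool_rot']).as_matrix().T+o['tcp_pos']
def wshot(n):
    o=manip.get_obs(); rgb,d=manip.capture('wrist'); save(n,rgb); W=wcloud(d,o); np.savez('pics/%s.npz'%n,rgb=rgb,d=d,W=W); return rgb,d,W
E
python3 - <<'E'
from h import *
rgb,d,W=wshot('w1')
M=headR(YAW); Rt=toolR(-M[:,2],M[:,0]+M[:,1])
plan(H0+M@[0,0,69],Rt)
Q=(W-H0)@M; ok=(d>0)
hsv=cv2.cvtColor(rgb,cv2.COLOR_RGB2HSV).astype(int)
near=ok&(np.hypot(Q[...,0],Q[...,1])<45)
bar=near&(Q[...,2]>93)&(Q[...,2]<104)&(hsv[...,2]<90)
q=Q[bar]; print('bar top',len(q),q.mean(0).round(1),cv2.minAreaRect(q[:,:2].astype(np.float32)) if len(q)>4 else '')
top=near&(hsv[...,0]<14)&(hsv[...,1]>140); q=Q[top]; print('orange',len(q),np.percentile(q,[2,50,98],axis=0).round(1).tolist())
t=q[abs(q[:,2]-64)<4]; print('lid',len(t),cv2.minEnclosingCircle(t[:,:2].astype(np.float32)))
E
```

```text
t 3.58 tcp [499.6  19.2 323.7] j [-0.04 -0.35  1.79 -0.13  1.19 -0.52] F [-0.6  1.2  0.2] w 85.1
turn [-0.0033  0.0026  0.0008] 0.2 deg shift [ 1.318e+02  7.000e-01 -1.000e-01] before-turn shift [131.8   0.8  -0.4]
bar top 1236 [-2.8  1.8 97.1] ((-1.7823410034179688, 0.9662876129150391), (15.614951133728027, 55.16006851196289), 44.459449768066406)
orange 1170 [[-39.3, -31.9, 20.4], [-21.5, 3.6, 63.1], [16.4, 37.0, 96.2]]
lid 928 ((-1.8016858100891113, 0.5948300957679749), 38.939170837402344)
```

View pics/w1.png

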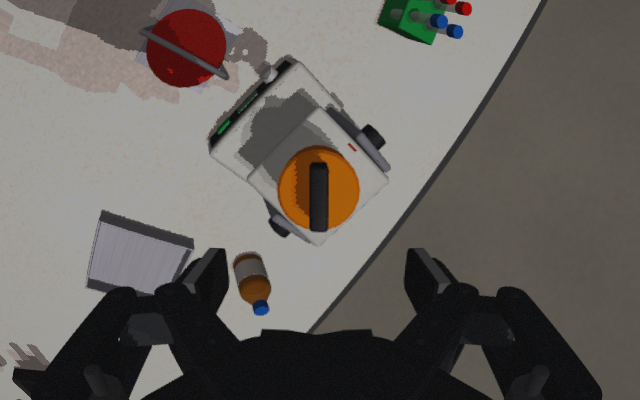

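The wrist view shows the grip bar at (319,195), lined up between the jaws. The red mark is at (352,148). Measured bar and lid heights match the given sizes, so I'm going in to grasp.

{"fn": "drive_tool", "kwargs": {
  "twist": [
    [0,0,0],
    [0,0,0],
    [0,0,0],
    [0,0,0],
    [0,0,0],
    [0,0,0],
    [0,0,0],
    [0,0,0]
  ],
  "xyz": [
    [0.03,0,-0.0018],
    [0.03,0,0],
    [0.025,0,0],
    [0.02,0,0],
    [0.015,0,0],
    [0.011,0,0],
    [0,0,0],
    [0,0,0]
  ],
  "grip": [0.085,0.085,0.085,0.085,0.085,0.085,0.085,0.085]
}}

```text
t: 4.58
tcp_pos: [562.1, 3.5, 210.6]
tool_rot: [0.853, 0.89, -0.654]
force: [-0.1, -0.3, 0.2]
gripper_width: 84.9
```

{"fn": "drive_tool", "kwargs": {
  "twist": [
    [0,0,0],
    [0,0,0],
    [0,0,0],
    [0,0,0],
    [0,0,0],
    [0,0,0],
    [0,0,0],
    [0,0,0]
  ],
  "xyz": [
    [0,0,0],
    [0,0,0],
    [0,0,0],
    [0,0,0],
    [0,0,0],
    [0,0,0],
    [0,0,0],
    [0,0,0]
  ],
  "grip": [0.0,0.0,0.0,0.0,0.0,0.0,0.0,0.0]
}}

```text
t: 5.58
tcp_pos: [562.0, 3.4, 210.1]
tool_rot: [0.853, 0.891, -0.654]
force: [-2.7, 1.2, 4.1]
gripper_width: 14.9
```

{"fn": "drive_tool", "kwargs": {
  "twist": [
    [-0.12,0,0],
    [-0.12,0,0],
    [-0.12,0,0],
    [-0.12,0,0],
    [0,0,0]
  ],
  "xyz": [
    [0,0,0],
    [0,0,0],
    [0,0,0],
    [0,0,0],
    [0,0,0]
  ],
  "grip": [0,0,0,0,0]
}}

```text
t: 6.2
tcp_pos: [561.8, 3.3, 209.9]
tool_rot: [0.42, 0.995, -0.412]
force: [-4.2, 0.5, 4.4]
gripper_width: 15.1
```

```bash
python3 - <<'E'
from h import *
M=headR(YAW); Rt=toolR(-M[:,2],M[:,0]+M[:,1])
plan(H0+M@[0,0,69],Rt); print(manip.get_obs()['ft_torque'])
E
```

```text
t 6.20 tcp [561.8   3.3 209.9] j [-0.07 -0.17  1.89 -0.13  0.91 -1.  ] F [-4.2  0.5  4.4] w 15.1
turn [0.4807 0.0021 0.0006] 27.5 deg shift [1.1 0.3 2.1] before-turn shift [ 1.1 -0.7  2. ]
[-0.18596373  0.8037556  -0.09726262]
```

Low force, so I'll carry on to about 88°.

{"fn": "drive_tool", "kwargs": {
  "twist": [
    [-0.13,0,0],
    [-0.13,0,0],
    [-0.13,0,0],
    [-0.13,0,0],
    [-0.13,0,0],
    [-0.13,0,0],
    [-0.13,0,0],
    [-0.13,0,0]
  ],
  "xyz": [
    [0,0,0],
    [0,0,0],
    [0,0,0],
    [0,0,0],
    [0,0,0],
    [0,0,0],
    [0,0,0],
    [0,0,0]
  ],
  "grip": [0,0,0,0,0,0,0,0]
}}

```text
t: 7.2
tcp_pos: [561.7, 3.3, 209.8]
tool_rot: [-0.52, 1.074, 0.139]
force: [-6.7, 1.3, 5.9]
gripper_width: 15.1
```

```bash
python3 - <<'E'
from h import *
M=headR(YAW); Rt=toolR(-M[:,2],M[:,0]+M[:,1])
plan(H0+M@[0,0,69],Rt); print(manip.get_obs()['ft_torque'])
rgb,d,W=wshot('w2'); print(manip.get_obs()['t'])
save('w2c',cv2.resize(rgb[60:320,160:480],(640,520)))
E
```

```text
t 7.20 tcp [561.7   3.3 209.8] j [-0.07 -0.17  1.89 -0.13  0.91 -2.05] F [-6.7  1.3  5.9] w 15.1
turn [1.5227e+00 1.3000e-03 1.7000e-03] 87.2 deg shift [1.2 0.4 2.2] before-turn shift [ 1.2 -2.2  0.5]
[-0.04221307  1.12394913 -0.33574981]
7.25
```

View pics/w2c.png

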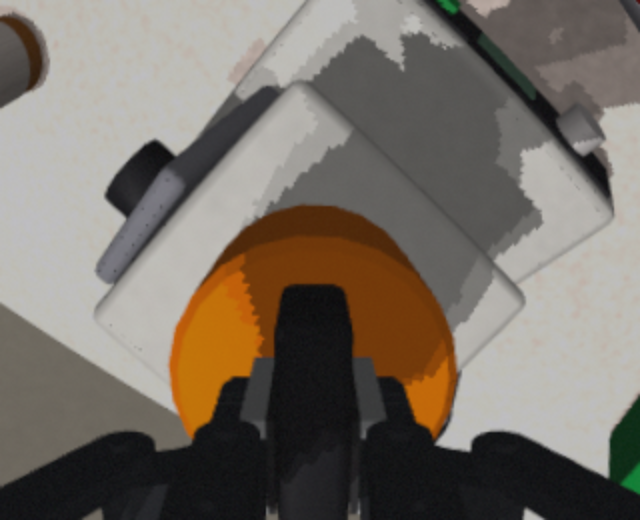

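The bar is still square in the pads after an 87° turn. I'll lift along the axis next.

{"fn": "drive_tool", "kwargs": {
  "twist": [
    [0,0,0],
    [0,0,0],
    [0,0,0],
    [0,0,0],
    [0,0,0],
    [0,0,0],
    [0,0,0],
    [0,0,0]
  ],
  "xyz": [
    [-0.004,0,0],
    [-0.008,0,0],
    [-0.012,0,0],
    [-0.012,0,0],
    [-0.012,0,0],
    [-0.016,0,0],
    [-0.02,0,0],
    [-0.02,0,0]
  ],
  "grip": [0,0,0,0,0,0,0,0]
}}

```text
t: 8.25
tcp_pos: [511.2, 18.0, 301.2]
tool_rot: [-0.517, 1.073, 0.136]
force: [-0.3, -0.0, -1.8]
gripper_width: 15.6
```

```bash
python3 - <<'E'
from h import *
# tray placement: TCP 69 above rim + floor 4; tool down, try yaws
T=np.array([452,-327.5,0])
o=manip.get_obs(); R0=R.from_rotvec(o['tool_rot']).as_matrix(); print(R0.round(2))
x=np.array([0,0,-1.])
w=np.cross(R0[:,0],x); w*=np.arcsin(np.linalg.norm(w))/np.linalg.norm(w)
Rt=R.from_rotvec(w).as_matrix()@R0; print(Rt.round(3))
plan(T+[0,0,170],Rt)
E
```

```text
[[ 0.48 -0.35  0.8 ]
 [-0.14  0.87  0.47]
 [-0.86 -0.34  0.37]]
[[-0.    -0.438  0.899]
 [ 0.     0.899  0.438]
 [-1.    -0.     0.   ]]
t 8.25 tcp [511.2  18.  301.2] j [-0.04 -0.32  1.82 -0.13  1.13 -2.04] F [-0.3 -0.  -1.8] w 15.6
turn [0.     0.39   0.3528] 30.1 deg shift [ 131.2 -284.6 -204.7] before-turn shift [ 133.1 -236.9 -257.5]
```

```bash
python3 - <<'E'
from h import *
T=np.array([452,-327.5,0]); a=np.radians(60)
Rt=toolR(np.array([0,0,-1.]),np.array([np.cos(a),np.sin(a),0]))
plan(T+[0,0,150],Rt)
E
```

```text
t 8.25 tcp [511.2  18.  301.2] j [-0.04 -0.32  1.82 -0.13  1.13 -2.04] F [-0.3 -0.  -1.8] w 15.6
turn [0.9541 0.5304 0.1335] 63.0 deg shift [ 151.2 -328.9  121.5] before-turn shift [ 150.4 -230.1 -264.9]
```

{"fn": "drive_tool", "kwargs": {
  "twist": [
    [0.12,0.0665,0.0165],
    [0.12,0.0665,0.0165],
    [0.12,0.0665,0.0165],
    [0.12,0.0665,0.0165],
    [0.12,0.0665,0.0165],
    [0.12,0.0665,0.0165],
    [0.12,0.0665,0.0165],
    [0.114,0.065,0.018]
  ],
  "xyz": [
    [0,0,0],
    [0,0,0],
    [0,0,0],
    [0,0,0],
    [0,0,0],
    [0,0,0],
    [0,0,0],
    [0,0,0]
  ],
  "grip": [0,0,0,0,0,0,0,0]
}}

```text
t: 9.25
tcp_pos: [511.8, 18.1, 300.8]
tool_rot: [0.415, 1.532, -0.412]
force: [0.7, -0.1, -1.5]
gripper_width: 14.9
```

{"fn": "drive_tool", "kwargs": {
  "twist": [
    [0,0,0],
    [0,0,0],
    [0,0,0],
    [0,0,0],
    [0,0,0],
    [0,0,0],
    [0,0,0],
    [0,0,0]
  ],
  "xyz": [
    [0,-0.041,0.0152],
    [0,-0.041,0.0152],
    [0,-0.041,0.0152],
    [0,-0.041,0.0152],
    [0.01,-0.041,0.0152],
    [0.03,-0.041,0.0152],
    [0.03,-0.041,0.0152],
    [0.03,-0.041,0.0152]
  ],
  "grip": [0,0,0,0,0,0,0,0]
}}

```text
t: 10.25
tcp_pos: [452.8, -328.2, 199.7]
tool_rot: [0.411, 1.53, -0.41]
force: [1.4, -0.1, -1.1]
gripper_width: 15.2
```

```bash
python3 - <<'E'
from h import *
T=np.array([452,-327.5,0]); a=np.radians(60)
Rt=toolR(np.array([0,0,-1.]),np.array([np.cos(a),np.sin(a),0]))
plan(T+[0,0,73],Rt); rgb,d=manip.capture('side'); np.savez('pics/side1.npz',rgb=rgb,d=d)
v,u=np.mgrid[0:400,0:640]; P=world('side',np.c_[u.ravel(),v.ravel()],d.ravel()); H=cv2.cvtColor(rgb,cv2.COLOR_RGB2HSV).reshape(-1,3)
k=(d.ravel()>0)&(H[:,0]<14)&(H[:,1]>150)&(H[:,2]>80)&(abs(P[:,0]-452)<100)&(abs(P[:,1]+328)<100); q=P[k]; print(len(q),np.percentile(q,[1,50,99],axis=0).round().tolist())
E
```

```text
t 10.25 tcp [ 452.8 -328.2  199.7] j [-0.77  0.13  1.52  0.    1.49 -1.81] F [ 1.4 -0.1 -1.1] w 15.2
turn [-0.      0.0012 -0.0006] 0.1 deg shift [126.7   0.2  -1. ] before-turn shift [ 1.267e+02  1.000e-01 -1.200e+00]
36 [[460.0, -368.0, 188.0], [474.0, -358.0, 192.0], [490.0, -339.0, 197.0]]
```

{"fn": "drive_tool", "kwargs": {
  "twist": [
    [0,0,0],
    [0,0,0],
    [0,0,0],
    [0,0,0],
    [0,0,0],
    [0,0,0],
    [0,0,0]
  ],
  "xyz": [
    [0.03,0,0],
    [0.03,0,0],
    [0.025,0,0],
    [0.02,0,0],
    [0.01,0,0],
    [0.002,0,0],
    [0,0,0]
  ],
  "grip": [0,0,0,0,0,0,0]
}}

```text
t: 11.18
tcp_pos: [453.6, -327.1, 83.5]
tool_rot: [0.411, 1.53, -0.41]
force: [0.9, 0.3, -1.3]
gripper_width: 14.9
```

```bash
python3 - <<'E'
from h import *
rgb,d=manip.capture('side'); np.savez('pics/side1.npz',rgb=rgb,d=d); o=manip.get_obs(); print(o['tcp_pos'],o['force'],o['t'])
c,r=proj('side',[452,-327,60])[0].astype(int)
save('s1',cv2.resize(rgb[r-70:r+60,c-100:c+100],(800,520),interpolation=cv2.INTER_CUBIC))
E
```

```text
[ 453.58942201 -327.11464114   83.54796804] [-0.26146058 -0.18475712 -1.36226606] 11.225
```

View pics/s1.png

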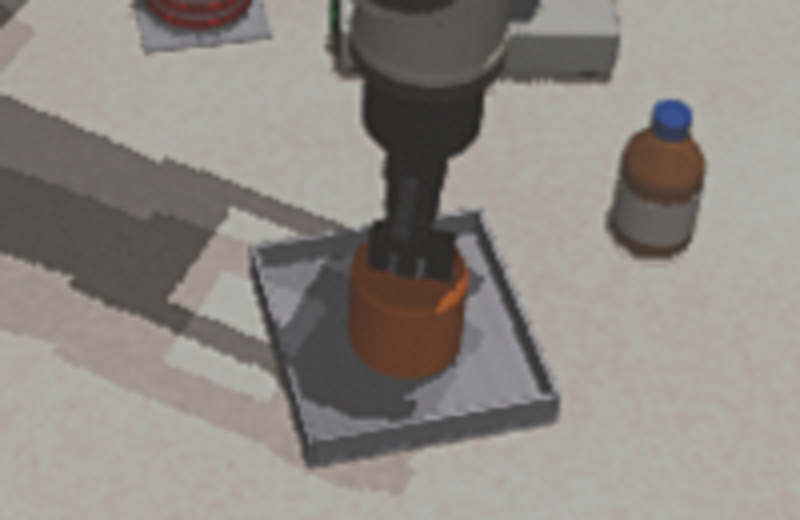

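The guard hangs upright over the middle of the tray. I'll lower it gently.

{"fn": "drive_tool", "kwargs": {
  "twist": [
    [0,0,0],
    [0,0,0],
    [0,0,0],
    [0,0,0]
  ],
  "xyz": [
    [0.004,0,0],
    [0.003,0,0],
    [0.002,0,0],
    [0,0,0]
  ],
  "grip": [0,0,0,0]
}}

```text
t: 11.72
tcp_pos: [453.5, -326.9, 74.0]
tool_rot: [0.411, 1.531, -0.41]
force: [0.5, 0.7, 4.1]
gripper_width: 15.0
```

{"fn": "drive_tool", "kwargs": {
  "twist": [
    [0,0,0],
    [0,0,0],
    [0,0,0],
    [0,0,0],
    [0,0,0]
  ],
  "xyz": [
    [0,0,0],
    [0,0,0],
    [0,0,0],
    [0,0,0],
    [0,0,0]
  ],
  "grip": [0.02,0.03,0.045,0.06,0.06]
}}

```text
t: 12.35
tcp_pos: [453.3, -326.9, 73.7]
tool_rot: [0.411, 1.531, -0.41]
force: [0.3, -0.6, 0.4]
gripper_width: 60.2
```

{"fn": "drive_tool", "kwargs": {
  "twist": [
    [0,0,0],
    [0,0,0],
    [0,0,0],
    [0,0,0],
    [0,0,0],
    [0,0,0],
    [0,0,0],
    [0,0,0]
  ],
  "xyz": [
    [-0.01,0,0],
    [-0.03,0,0],
    [-0.05,0,0],
    [-0.05,0,0],
    [-0.05,0,0],
    [-0.03,0,0],
    [-0.02,0,0],
    [-0.01,0,0]
  ],
  "grip": [0.06,0.07,0.085,0.085,0.085,0.085,0.085,0.085]
}}

```text
t: 13.35
tcp_pos: [453.2, -327.0, 325.3]
tool_rot: [0.41, 1.53, -0.411]
force: [0.4, -1.1, -0.7]
gripper_width: 85.0
```

```bash
python3 - <<'E'
from h import *
rgb,d,W=wshot('w3'); 
H=cv2.cvtColor(rgb,cv2.COLOR_RGB2HSV); k=(d>0)&(H[...,0]<14)&(H[...,1]>150)&(abs(W[...,0]-452)<80)&(abs(W[...,1]+328)<80)
q=W[k]; print(len(q),np.percentile(q,[1,50,99],axis=0).round(1).tolist()); t=q[abs(q[:,2]-68)<5]; print(cv2.minEnclosingCircle(t[:,:2].astype(np.float32)),np.percentile(t[:,2],[5,50,95]))
# plan to a viewpoint above shaft: camera looking down the drive axis
M=headR(YAW); m=manip.camera_model('wrist')['mount']
for a in (45,135,225,315):
    Rt=toolR(-M[:,2],M@[np.cos(np.radians(a)),np.sin(np.radians(a)),0])
    # camera optical axis through shaft tip 40 mm; TCP on a line so that camera is 260mm away
    ax=Rt@m[:3,2]; cam=H0+M@[0,0,40]-ax*300; tcp=cam-Rt@m[:3,3]; print(a); plan(tcp,Rt); print(tcp.round())
E
```

```text
1503 [[415.4, -362.0, 22.1], [441.2, -318.7, 66.9], [482.0, -291.5, 101.0]]
((452.75732421875, -328.156005859375), 38.53565216064453) [64.74506056 66.91450659 68.22499001]
45
t 13.40 tcp [ 453.2 -327.1  325.8] j [-0.76  0.1   1.3   0.    1.73 -1.81] F [-0.3  0.1  0.6] w 84.9
turn [ 0.5283 -0.4589  0.2601] 42.8 deg shift [ -10.9  214.3 -288.4] before-turn shift [  16.5  332.6 -135.5]
[502.  29. 309.]
135
t 13.40 tcp [ 453.2 -327.1  325.8] j [-0.76  0.1   1.3   0.    1.73 -1.81] F [-0.3  0.1  0.6] w 84.9
turn [-1.0058 -0.5248 -0.1452] 65.5 deg shift [-10.9 277.5 201.3] before-turn shift [  17.2  315.8 -132.6]
[496.  13. 308.]
225
t 13.40 tcp [ 453.2 -327.1  325.8] j [-0.76  0.1   1.3   0.    1.73 -1.81] F [-0.3  0.1  0.6] w 84.9
turn [-2.5247 -0.3444 -0.6078] 150.1 deg shift [ -10.9 -212.2  264.4] before-turn shift [   8.8  317.9 -118. ]
[510.   7. 317.]
315
t 13.40 tcp [ 453.2 -327.1  325.8] j [-0.76  0.1   1.3   0.    1.73 -1.81] F [-0.3  0.1  0.6] w 84.9
turn [ 2.0552 -0.1679  0.607 ] 123.2 deg shift [ -10.9 -275.3 -225.2] before-turn shift [   8.1  334.6 -120.9]
[516.  23. 318.]
```

{"fn": "drive_tool", "kwargs": {
  "twist": [
    [0,0,0],
    [0,0,0],
    [0,0,0],
    [0,0,0],
    [0,0,0],
    [0,0,0],
    [0,0,0],
    [0,0,0]
  ],
  "xyz": [
    [0.002,0.0416,-0.017],
    [0.002,0.0416,-0.017],
    [0.002,0.0416,-0.017],
    [0.002,0.0416,-0.017],
    [0.002,0.0416,-0.017],
    [0.002,0.0416,-0.017],
    [0.002,0.0416,-0.017],
    [0.002,0.0416,-0.017]
  ],
  "grip": [0.085,0.085,0.085,0.085,0.085,0.085,0.085,0.085]
}}

```text
t: 14.4
tcp_pos: [501.6, 30.7, 307.3]
tool_rot: [0.411, 1.532, -0.41]
force: [-0.2, -0.6, -0.6]
gripper_width: 85.0
```

{"fn": "drive_tool", "kwargs": {
  "twist": [
    [0.088,-0.0765,0.0433],
    [0.088,-0.0765,0.0433],
    [0.088,-0.0765,0.0433],
    [0.088,-0.0765,0.0433],
    [0.088,-0.0765,0.0433],
    [0.088,-0.0765,0.0433],
    [0,0,0]
  ],
  "xyz": [
    [0,0,0],
    [0,0,0],
    [0,0,0],
    [0,0,0],
    [0,0,0],
    [0,0,0],
    [0,0,0]
  ],
  "grip": [0.085,0.085,0.085,0.085,0.085,0.085,0.085]
}}

```text
t: 15.28
tcp_pos: [500.9, 29.8, 307.2]
tool_rot: [0.852, 0.897, -0.653]
force: [0.3, -0.9, 0.5]
gripper_width: 85.2
```

```bash
python3 - <<'E'
from h import *
rgb,d,W=wshot('w4'); M=headR(YAW)
Q=(W-H0)@M; ok=d>0
k=ok&(abs(Q[...,2])<6)&(abs(Q[...,0])<52)&(abs(Q[...,1])<52)&(np.hypot(Q[...,0],Q[...,1])>35); f=W[k]
c=f.mean(0); n=np.linalg.svd(f-c)[2][2]; n*=np.sign(n[2]); print('face n',n.round(4),'mine',M[:,2].round(4),'off',np.median(Q[k][:,2]).round(2))
for lo,hi in ((14,22),(38,46),(49,58)):
    k=ok&(Q[...,2]>lo)&(Q[...,2]<hi)&(np.hypot(Q[...,0],Q[...,1])<40); q=Q[k]
    if len(q)>5: print(lo,len(q),q.mean(0).round(1),np.median(q[:,2]).round(1),cv2.minEnclosingCircle(q[:,:2].astype(np.float32)))
# rectify: render top view of teeth tops (plane z=42 in head frame), 8px/mm
o=manip.get_obs(); m=manip.camera_model('wrist')
def wproj(P):
    Rw=R.from_rotvec(o['tool_rot']).as_matrix(); pt=(P-o['tcp_pos'])@Rw; T=m['mount']; p=(pt-T[:3,3])@T[:3,:3]
    r=np.hypot(p[...,0],p[...,1]); th=np.arctan2(r,p[...,2]); s=th/np.maximum(r,1e-9)
    return m['fx']*p[...,0]*s+m['cx'],m['fy']*p[...,1]*s+m['cy']
g=np.mgrid[-40:40:.15,-40:40:.15]; ims=[]
for h in (42,):
    P=H0+np.stack([g[0],g[1],0*g[0]+h],-1)@M.T   # rows: head x, cols: head y
    U,V=wproj(P); ims.append(cv2.remap(rgb,U.astype(np.float32),V.astype(np.float32),cv2.INTER_CUBIC))
im=np.hstack(ims); np.savez('pics/rect.npz',im=im)
save('rect',im); print(im.shape)
E
```

```text
face n [-0.4776  0.1461  0.8663] mine [-0.4807  0.1377  0.866 ] off -0.58
14 1224 [-4.6  2.5 17.1] 17.2 ((-0.7970943450927734, -0.8202418088912964), 33.332576751708984)
38 260 [-3.3  1.5 41.6] 41.3 ((-1.0442878007888794, -0.2720080614089966), 19.41010093688965)
49 343 [-1.9  0.8 52.6] 53.0 ((-1.2848161458969116, 0.26101282238960266), 10.288320541381836)
(534, 534, 3)
```

View pics/rect.png

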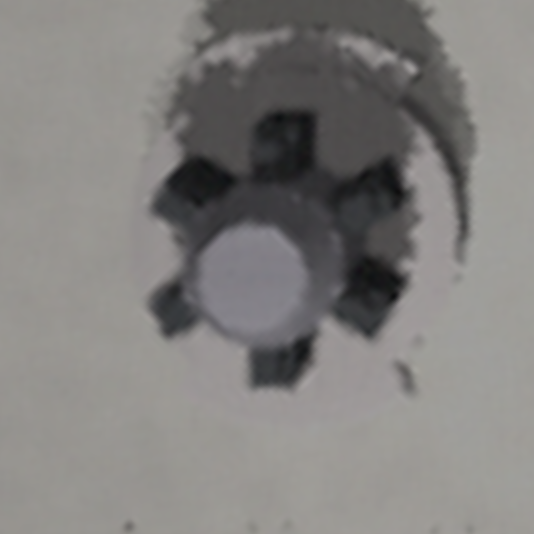

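The rectified view looks down the axis with head x down the picture and head y to the right. It shows six teeth around the pilot, with one tooth near row 388, col 275, so the shaft angle is small. I'll get the angle from depth.

```bash
python3 - <<'E'
from h import *
z=np.load('pics/w4.npz'); W,d=z['W'],z['d']
for yaw in (-.279,-.292):
    M=headR(yaw); H=H0
    Q=(W-H)@M; ok=d>0
    k=ok&(abs(Q[...,2]-53.3)<2)&(np.hypot(Q[...,0],Q[...,1])<20); tip=Q[k].mean(0); print('tip',k.sum(),tip.round(2),cv2.minEnclosingCircle(Q[k][:,:2].astype(np.float32)))
    for c in ((-1.0,-.3),(-1.3,.3),(-2,.8)):
        X=Q[...,0]-c[0];Y=Q[...,1]-c[1];r=np.hypot(X,Y)
        k=ok&(Q[...,2]>39)&(Q[...,2]<44)&(r>13.5)&(r<21); a=np.arctan2(Y[k],X[k]); 
        s=np.exp(6j*a).mean(); th=np.degrees(np.angle(s))/6
        # width-balanced: per tooth lateral centre
        off=[]
        for i in range(6):
            al=np.radians(th+60*i); l=-X[k]*np.sin(al)+Y[k]*np.cos(al); u=X[k]*np.cos(al)+Y[k]*np.sin(al); s_=u>12
            off.append((int(s_.sum()),round(float((l[s_].min()+l[s_].max())/2),1),round(float(np.ptp(l[s_])),1),round(float(u[s_].max()),1)) if s_.sum()>3 else None)
        print(yaw,c,k.sum(),'theta %.1f'%th,abs(s).round(2),off)
E
```

```text
tip 271 [-1.68  0.18 53.22] ((-1.1139030456542969, -0.04254750534892082), 9.454292297363281)
-0.279 (-1.0, -0.3) 129 theta -1.0 0.88 [(16, 0.2, 3.9, 17.4), (23, 0.3, 5.3, 18.1), (24, 0.2, 4.0, 19.4), (24, -0.3, 4.4, 18.6), (23, -0.2, 4.3, 19.3), (19, -0.2, 4.3, 17.4)]
-0.279 (-1.3, 0.3) 133 theta -1.0 0.88 [(19, -0.4, 3.9, 17.7), (22, -0.3, 5.3, 17.7), (22, 0.2, 4.0, 18.7), (23, 0.3, 4.4, 18.3), (26, 0.4, 4.3, 19.7), (21, -0.3, 4.3, 18.1)]
-0.279 (-2, 0.8) 129 theta -0.8 0.84 [(21, -0.6, 4.5, 18.4), (22, -1.2, 5.3, 17.6), (19, -0.2, 4.0, 17.9), (20, 0.8, 4.4, 17.6), (26, 1.2, 4.3, 19.8), (22, -6.6, 17.7, 18.9)]
tip 271 [-1.68 -0.18 53.22] ((-1.1121896505355835, -0.392500638961792), 9.453280448913574)
-0.292 (-1.0, -0.3) 133 theta -0.4 0.88 [(17, -0.0, 3.9, 17.4), (24, 0.2, 5.5, 17.8), (23, 0.4, 4.0, 19.2), (24, 0.0, 4.4, 18.6), (25, -0.0, 4.3, 19.5), (20, -0.4, 4.3, 17.7)]
-0.292 (-1.3, 0.3) 132 theta -0.1 0.87 [(19, -0.7, 3.9, 17.7), (21, -0.4, 5.5, 17.5), (21, 0.3, 4.0, 18.5), (23, 0.5, 4.4, 18.3), (27, 0.5, 4.3, 19.9), (22, -7.2, 17.7, 18.3)]
-0.292 (-2, 0.8) 129 theta 0.1 0.83 [(21, -1.0, 4.5, 18.4), (21, -1.3, 5.5, 17.4), (19, -0.1, 4.0, 17.7), (20, 1.0, 4.4, 17.6), (27, 1.3, 4.3, 20.0), (22, -6.9, 17.7, 19.1)]
```

Shaft angle is about −0.5 to −1° in my head frame, with the axis near (−1, 0.4) mm. Next I'll go above the large disc.

```bash
python3 - <<'E'
from h import *
a=np.radians(62.4); Rt=toolR(np.array([0,0,-1.]),np.array([np.cos(a),np.sin(a),0]))
plan(np.array([456,292,190.]),Rt)
E
```

```text
t 15.32 tcp [501.3  29.6 307.6] j [-0.01 -0.34  1.81 -0.14  1.16 -0.5 ] F [ 0.8 -0.1  0.5] w 85.0
turn [-0.5664  0.4636 -0.2504] 44.3 deg shift [ 117.6  211.6 -161.7] before-turn shift [  44.9   57.9 -281.7]
```

{"fn": "drive_tool", "kwargs": {
  "twist": [
    [-0.0944,0.0773,-0.0417],
    [-0.0944,0.0773,-0.0417],
    [-0.0944,0.0773,-0.0417],
    [-0.0944,0.0773,-0.0417],
    [-0.0944,0.0773,-0.0417],
    [-0.0944,0.0773,-0.0417]
  ],
  "xyz": [
    [0,0,0],
    [0,0,0],
    [0,0,0],
    [0,0,0],
    [0,0,0],
    [0,0,0]
  ],
  "grip": [0.085,0.085,0.085,0.085,0.085,0.085]
}}

```text
t: 16.08
tcp_pos: [502.3, 28.8, 307.9]
tool_rot: [0.377, 1.541, -0.374]
force: [0.5, 0.0, -0.1]
gripper_width: 84.9
```

{"fn": "drive_tool", "kwargs": {
  "twist": [
    [0,0,0],
    [0,0,0],
    [0,0,0],
    [0,0,0],
    [0,0,0],
    [0,0,0],
    [0,0,0],
    [0,0,0]
  ],
  "xyz": [
    [0,0.03,-0.023],
    [0.01,0.03,-0.023],
    [0.02,0.03,-0.023],
    [0.02,0.03,-0.023],
    [0.022,0.03,-0.023],
    [0.022,0.03,-0.023],
    [0.022,0.031,-0.023],
    [0,0,0]
  ],
  "grip": [0.085,0.085,0.085,0.085,0.085,0.085,0.085,0.085]
}}

```text
t: 17.08
tcp_pos: [457.0, 292.5, 189.8]
tool_rot: [0.376, 1.541, -0.377]
force: [0.4, -0.9, 0.2]
gripper_width: 85.0
```

```bash
cat > discfit.py <<'E'
from h import *
rgb,d,W=wshot('w5'); H=cv2.cvtColor(rgb,cv2.COLOR_RGB2HSV).astype(int); ok=(d>0)&(np.hypot(W[...,0]-456,W[...,1]-292)<100)
k=ok&(abs(W[...,2]-47)<4)&(H[...,0]>95)&(H[...,0]<130)&(H[...,1]>80); q=W[k]
print('plate',len(q),cv2.minEnclosingCircle(q[:,:2].astype(np.float32)),np.median(q[:,2]))
k=ok&(abs(W[...,2]-84)<4)&(np.hypot(W[...,0]-456,W[...,1]-292)<40); q=W[k]
r=cv2.minAreaRect(q[:,:2].astype(np.float32)); print('bar',len(q),r,q.mean(0).round(1))
E
python3 discfit.py; python3 -c "
from h import *
print(manip.get_obs()['joints'].round(2))"
```

```text
plate 16387 ((453.416259765625, 293.8998718261719), 81.6674575805664) 46.0200187660742
bar 1634 ((453.5912170410156, 294.33160400390625), (19.277713775634766, 59.20063781738281), 62.062705993652344) [452.5 294.7  83.7]
[ 0.42  0.1   1.57  0.    1.47 -0.67]
```

View pics/w5.png

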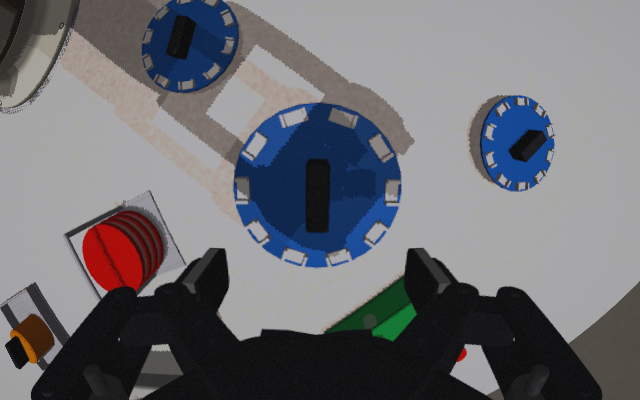

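The disc sits centred at (318,190) and its bar is aligned with the jaws. I'll descend with the jaws half open to stay clear of the clips.

{"fn": "drive_tool", "kwargs": {
  "twist": [
    [0,0,0],
    [0,0,0],
    [0,0,0],
    [0,0,0],
    [0,0,0],
    [0,0,0],
    [0,0,0],
    [0,0,0]
  ],
  "xyz": [
    [0.03,0,-0.0039],
    [0.03,0,0],
    [0.025,0,0],
    [0.02,0,0],
    [0.015,0,0],
    [0.012,0,0],
    [0.005,0,0],
    [0,0,0]
  ],
  "grip": [0.055,0.055,0.055,0.055,0.055,0.055,0.055,0.055]
}}

```text
t: 18.12
tcp_pos: [454.8, 292.8, 55.1]
tool_rot: [0.38, 1.535, -0.379]
force: [-0.4, -0.2, 1.1]
gripper_width: 55.1
```

{"fn": "drive_tool", "kwargs": {
  "twist": [
    [0,0,0],
    [0,0,0],
    [0,0,0],
    [0,0,0],
    [0,0,0],
    [0,0,0]
  ],
  "xyz": [
    [0,0,0],
    [0,0,0],
    [0,0,0],
    [0,0,0],
    [0,0,0],
    [0,0,0]
  ],
  "grip": [0,0,0,0,0,0]
}}

```text
t: 18.88
tcp_pos: [454.9, 293.0, 55.4]
tool_rot: [0.381, 1.535, -0.378]
force: [-0.1, 0.3, 6.6]
gripper_width: 19.1
```

{"fn": "drive_tool", "kwargs": {
  "twist": [
    [0,0,0],
    [0,0,0],
    [0,0,0],
    [0,0,0],
    [0,0,0],
    [0,0,0],
    [0,0,0],
    [0,0,0]
  ],
  "xyz": [
    [-0.01,0,0],
    [-0.03,0,0],
    [-0.04,0,0],
    [-0.05,0,0],
    [-0.05,0,0],
    [-0.04,0,0],
    [-0.03,0,0],
    [-0.01,0,0]
  ],
  "grip": [0,0,0,0,0,0,0,0]
}}

```text
t: 19.88
tcp_pos: [454.2, 292.8, 316.7]
tool_rot: [0.381, 1.534, -0.378]
force: [-0.6, 1.1, -4.7]
gripper_width: 19.0
```

```bash
python3 - <<'E'
from h import *
M=headR(YAW); c=np.array([-.9,.4])
for th in (-1+90-60,-1+90,-1-30):
    a=np.radians(th); Rt=toolR(-M[:,2],M@[np.cos(a),np.sin(a),0])
    # hub rim 54+25 mm above the face: TCP = rim + 52
    print(th); plan(H0+M@[c[0],c[1],18+60+52],Rt)
rgb,d,W=wshot('w6'); o=manip.get_obs(); Rw=R.from_rotvec(o['tool_rot']).as_matrix()
T=(W-o['tcp_pos'])@Rw; H=cv2.cvtColor(rgb,cv2.COLOR_RGB2HSV).astype(int)
k=(d>0)&(abs(T[...,0]-5)<12)&(np.hypot(T[...,1],T[...,2])<95)&(H[...,0]>95)&(H[...,0]<130)&(H[...,1]>80); q=T[k]
print('plate in tool',len(q),np.median(q[:,0]),cv2.minEnclosingCircle(q[:,1:].astype(np.float32)))
A=np.c_[q[:,1:],np.ones(len(q))]; print('tilt',np.linalg.lstsq(A,q[:,0],rcond=None)[0].round(4))
k=(d>0)&(T[...,0]<-25)&(T[...,0]>-40)&(abs(T[...,1])<14)&(abs(T[...,2])<45); q=T[k]; print('bar',len(q),np.percentile(q,[2,50,98],axis=0).round(1).tolist())
E
```

```text
29
t 19.88 tcp [454.2 292.8 316.7] j [ 0.43  0.06  1.37 -0.    1.71 -0.66] F [-0.6  1.1 -4.7] w 19.0
turn [ 0.8387 -0.4331  0.3161] 57.0 deg shift [124.2 -28.2 269.6] before-turn shift [  54.5 -213.   201.4]
89
t 19.88 tcp [454.2 292.8 316.7] j [ 0.43  0.06  1.37 -0.    1.71 -0.66] F [-0.6  1.1 -4.7] w 19.0
turn [-0.1843 -0.518   0.0556] 31.7 deg shift [ 124.2 -247.6  110.4] before-turn shift [  54.5 -213.   201.4]
-31
t 19.88 tcp [454.2 292.8 316.7] j [ 0.43  0.06  1.37 -0.    1.71 -0.66] F [-0.6  1.1 -4.7] w 19.0
turn [ 1.8568 -0.2454  0.5544] 111.9 deg shift [124.2 219.4 159.3] before-turn shift [  54.5 -213.   201.4]
plate in tool 32978 9.155264392822296 ((-0.6631110310554504, -1.5610160827636719), 81.5175552368164)
tilt [-6.8000e-03  8.0000e-04  9.1473e+00]
bar 6654 [[-36.9, -12.1, -30.8], [-28.7, -1.0, -7.5], [-26.2, 10.9, 23.7]]
```

```bash
cat >> h.py <<'E'
def dgoal(h,th=89.,c=(-.9,.4)):
    M=headR(YAW); a=np.radians(th); Rt=toolR(-M[:,2],M@[np.cos(a),np.sin(a),0])
    return H0+M@[c[0],c[1],18+h+55.3]-Rt@[0,0,-1.6],Rt
E
python3 - <<'E'
from h import *
plan(*dgoal(60))
E
```

```text
t 19.93 tcp [454.2 292.8 316.7] j [ 0.43  0.06  1.37 -0.    1.71 -0.66] F [-1.   0.2 -2.3] w 19.4
turn [-0.1843 -0.5182  0.0557] 31.7 deg shift [ 120.9 -247.6  112. ] before-turn shift [  50.8 -213.1  201.2]
```

{"fn": "drive_tool", "kwargs": {
  "twist": [
    [-0.037,-0.1036,0.0111],
    [-0.037,-0.1036,0.0111],
    [-0.037,-0.1036,0.0111],
    [-0.037,-0.1036,0.0111],
    [-0.037,-0.1036,0.0111],
    [0,0,0]
  ],
  "xyz": [
    [0,0,0],
    [0,0,0],
    [0,0,0],
    [0,0,0],
    [0,0,0],
    [0,0,0]
  ],
  "grip": [0,0,0,0,0,0]
}}

```text
t: 20.68
tcp_pos: [452.6, 292.9, 313.1]
tool_rot: [0.158, 1.042, -0.261]
force: [0.1, 0.6, -3.1]
gripper_width: 19.3
```

{"fn": "drive_tool", "kwargs": {
  "twist": [
    [0,0,0],
    [0,0,0],
    [0,0,0],
    [0,0,0],
    [0,0,0],
    [0,0,0],
    [0,0,0],
    [0,0,0]
  ],
  "xyz": [
    [0.01,-0.035,0.016],
    [0.017,-0.035,0.016],
    [0.018,-0.035,0.016],
    [0.018,-0.035,0.016],
    [0.018,-0.035,0.016],
    [0.02,-0.036,0.016],
    [0.02,-0.036,0.016],
    [0,0,0]
  ],
  "grip": [0,0,0,0,0,0,0,0]
}}

```text
t: 21.68
tcp_pos: [533.5, 7.9, 262.5]
tool_rot: [0.164, 1.044, -0.267]
force: [0.8, -0.0, -3.5]
gripper_width: 19.1
```

```bash
python3 - <<'E'
from h import *
plan(*dgoal(42))
rgb,d=manip.capture('side'); np.savez('pics/side2.npz',rgb=rgb,d=d)
rgs,ds=manip.capture('scene')
o=[]
for c,r_ in (('side',rgb),('scene',rgs)):
    u,v=proj(c,H0+[-20,0,50])[0].astype(int); o.append(cv2.resize(r_[v-65:v+65,u-80:u+80],(400,325),interpolation=cv2.INTER_CUBIC))
save('s2',np.hstack(o))
E
```

```text
t 21.68 tcp [533.5   7.9 262.5] j [-0.06 -0.26  1.85 -0.13  1.05 -1.3 ] F [ 0.8 -0.  -3.5] w 19.1
turn [-0.0035 -0.0055  0.0033] 0.4 deg shift [14.7  2.4  0.7] before-turn shift [14.6  2.5  0.8]
```

View pics/s2.png

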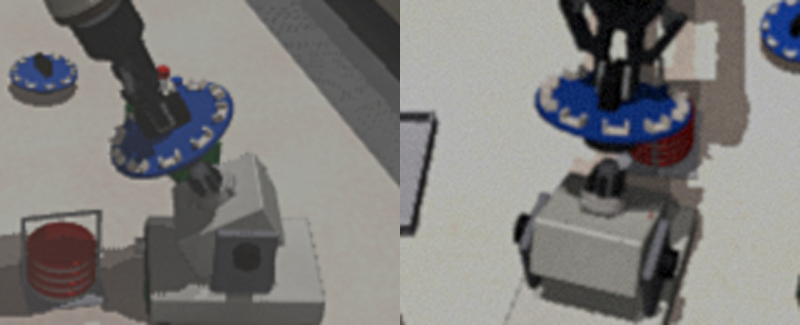

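Both views show the held disc over the bare shaft and parallel to the face, with the bystanders untouched. I'll make the small correction and approach.

{"fn": "drive_tool", "kwargs": {
  "twist": [
    [-0.0035,-0.0055,0.0033],
    [0,0,0],
    [0,0,0],
    [0,0,0]
  ],
  "xyz": [
    [0,0.0025,0.0008],
    [0.0075,0,0],
    [0.007,0,0],
    [0,0,0]
  ],
  "grip": [0,0,0,0]
}}

```text
t: 22.28
tcp_pos: [541.8, 11.6, 251.1]
tool_rot: [0.158, 1.036, -0.257]
force: [0.1, 0.0, -3.8]
gripper_width: 19.0
```

```bash
python3 - <<'E'
from h import *
plan(*dgoal(25)); print(manip.get_obs()['ft_torque'].round(2))
E
```

```text
t 22.27 tcp [541.8  11.6 251.1] j [-0.06 -0.24  1.86 -0.13  1.01 -1.3 ] F [ 0.1  0.  -3.8] w 19.0
turn [ 0.0053  0.0025 -0.0023] 0.4 deg shift [18.3 -3.3  0.5] before-turn shift [18.3 -3.4  0.5]
[ 0.19  0.63 -0.01]
```

{"fn": "drive_tool", "kwargs": {
  "twist": [
    [0,0,0],
    [0,0,0],
    [0,0,0],
    [0,0,0]
  ],
  "xyz": [
    [0,0,0],
    [0,0,0],
    [0,0,0],
    [0,0,0]
  ],
  "grip": [0,0,0,0]
}}

```text
t: 22.78
tcp_pos: [541.9, 11.2, 252.1]
tool_rot: [0.158, 1.034, -0.258]
force: [-0.1, 0.3, -2.8]
gripper_width: 19.1
```

```bash
python3 - <<'E'
from h import *
plan(*dgoal(25)); print(manip.get_obs()['joint_velocities'].round(3))
E
```

```text
t 22.77 tcp [541.9  11.2 252.1] j [-0.06 -0.24  1.86 -0.13  1.01 -1.3 ] F [-0.1  0.3 -2.8] w 19.1
turn [ 0.0047  0.0041 -0.0022] 0.4 deg shift [19.1 -3.  -0.2] before-turn shift [19.1 -3.1 -0.3]
[ 0.001  0.    -0.     0.001  0.     0.   ]
```

{"fn": "drive_tool", "kwargs": {
  "twist": [
    [0.0045,0.004,-0.002],
    [0,0,0],
    [0,0,0],
    [0,0,0]
  ],
  "xyz": [
    [0,-0.003,-0.0002],
    [0,0,0],
    [0,0,0],
    [0,0,0]
  ],
  "grip": [0,0,0,0]
}}

```text
t: 23.28
tcp_pos: [540.9, 8.5, 251.9]
tool_rot: [0.162, 1.038, -0.262]
force: [-0.4, -0.4, -3.8]
gripper_width: 19.2
```

```bash
python3 - <<'E'
from h import *
plan(*dgoal(25)); print(manip.get_obs()['joint_velocities'].round(3))
E
```

```text
t 23.27 tcp [540.9   8.5 251.9] j [-0.06 -0.24  1.86 -0.13  1.02 -1.3 ] F [-0.4 -0.4 -3.8] w 19.2
turn [ 0.0004 -0.0001 -0.0002] 0.0 deg shift [19.  -0.1  0.1] before-turn shift [19.  -0.1  0.1]
[-0.     0.002 -0.002 -0.001  0.001 -0.001]
```

Aligned. Now a slow descent until the pilot enters and the teeth meet.

{"fn": "drive_tool", "kwargs": {
  "twist": [
    [0,0,0],
    [0,0,0],
    [0,0,0],
    [0,0,0],
    [0,0,0]
  ],
  "xyz": [
    [0.004,0,0],
    [0.004,0,0],
    [0.004,0,0],
    [0.003,0,0],
    [0,0,0]
  ],
  "grip": [0,0,0,0,0]
}}

```text
t: 23.9
tcp_pos: [548.1, 6.3, 238.6]
tool_rot: [0.162, 1.039, -0.262]
force: [-0.1, -0.3, -3.4]
gripper_width: 18.8
```

```bash
cat > st.py <<'E'
from h import *
import sys
o=manip.get_obs(); Rw=R.from_rotvec(o['tool_rot']).as_matrix(); plan(*dgoal(0))
print('force tool',(Rw.T@o['force']).round(1),'torque tool',(Rw.T@o['ft_torque']).round(2))
E
python3 st.py
```

```text
t 23.90 tcp [548.1   6.3 238.6] j [-0.07 -0.22  1.87 -0.13  0.98 -1.3 ] F [-0.1 -0.3 -3.4] w 18.8
turn [ 0.0004 -0.0005 -0.0001] 0.0 deg shift [28.7 -0.1  0.2] before-turn shift [28.7 -0.1  0.2]
force tool [ 2.9 -0.3 -1.7] torque tool [-0.01  0.61 -0.03]
```

{"fn": "drive_tool", "kwargs": {
  "twist": [
    [0,0,0],
    [0,0,0],
    [0,0,0],
    [0,0,0],
    [0,0,0],
    [0,0,0]
  ],
  "xyz": [
    [0.002,0,0],
    [0.002,0,0],
    [0.002,0,0],
    [0.001,0,0],
    [0.001,0,0],
    [0,0,0]
  ],
  "grip": [0,0,0,0,0,0]
}}

```text
t: 24.65
tcp_pos: [551.9, 5.3, 231.9]
tool_rot: [0.162, 1.038, -0.262]
force: [-0.0, 0.5, -3.5]
gripper_width: 19.1
```

```bash
python3 st.py
```

```text
t 24.65 tcp [551.9   5.3 231.9] j [-0.07 -0.21  1.87 -0.13  0.97 -1.3 ] F [-0.   0.5 -3.5] w 19.1
turn [ 0.0004 -0.0001 -0.0002] 0.0 deg shift [21.  -0.1  0.1] before-turn shift [21.  -0.1  0.1]
force tool [ 3.   0.4 -1.9] torque tool [ 0.01  0.63 -0.02]
```

{"fn": "drive_tool", "kwargs": {
  "twist": [
    [0,0,0],
    [0,0,0],
    [0,0,0],
    [0,0,0],
    [0,0,0]
  ],
  "xyz": [
    [0.0015,0,0],
    [0.0015,0,0],
    [0.0015,0,0],
    [0.0015,0,0],
    [0,0,0]
  ],
  "grip": [0,0,0,0,0]
}}

```text
t: 25.28
tcp_pos: [554.8, 4.5, 226.7]
tool_rot: [0.162, 1.038, -0.262]
force: [-0.7, -0.1, -3.9]
gripper_width: 19.0
```

```bash
python3 st.py
```

```text
t 25.27 tcp [554.8   4.5 226.7] j [-0.07 -0.2   1.87 -0.13  0.95 -1.3 ] F [-0.7 -0.1 -3.9] w 19.0
turn [ 0.0003 -0.0003 -0.0002] 0.0 deg shift [14.9 -0.1  0.2] before-turn shift [14.9 -0.1  0.2]
force tool [ 3.1 -0.3 -2.5] torque tool [-0.03  0.56 -0.08]
```

The disc is at 15 mm with no axial force, so the teeth have engaged. I'll continue home.

{"fn": "drive_tool", "kwargs": {
  "twist": [
    [0,0,0],
    [0,0,0],
    [0,0,0],
    [0,0,0],
    [0,0,0],
    [0,0,0],
    [0,0,0],
    [0,0,0]
  ],
  "xyz": [
    [0.002,0,0],
    [0.002,0,0],
    [0.002,0,0],
    [0.002,0,0],
    [0.002,0,0],
    [0.0015,0,0],
    [0.001,0,0],
    [0,0,0]
  ],
  "grip": [0,0,0,0,0,0,0,0]
}}

```text
t: 26.28
tcp_pos: [560.8, 2.7, 215.9]
tool_rot: [0.162, 1.038, -0.262]
force: [-0.2, -0.0, -3.4]
gripper_width: 18.8
```

```bash
python3 st.py
```

```text
t 26.27 tcp [560.8   2.7 215.9] j [-0.07 -0.18  1.88 -0.13  0.93 -1.3 ] F [-0.2 -0.  -3.4] w 18.8
turn [ 0.0003 -0.0002 -0.0002] 0.0 deg shift [ 2.5 -0.1  0.1] before-turn shift [ 2.5 -0.1  0.1]
force tool [ 2.8 -0.1 -1.9] torque tool [0.02 0.57 0.01]
```

{"fn": "drive_tool", "kwargs": {
  "twist": [
    [0,0,0],
    [0,0,0],
    [0,0,0],
    [0,0,0],
    [0,0,0]
  ],
  "xyz": [
    [0.001,0,0],
    [0.0008,0,0],
    [0.0006,0,0],
    [0.0006,0,0],
    [0,0,0]
  ],
  "grip": [0,0,0,0,0]
}}

```text
t: 26.9
tcp_pos: [562.2, 2.5, 214.1]
tool_rot: [0.162, 1.038, -0.261]
force: [-11.6, 4.4, 7.1]
gripper_width: 19.0
```

```bash
python3 st.py
```

```text
t 26.90 tcp [562.2   2.5 214.1] j [-0.07 -0.17  1.88 -0.13  0.92 -1.3 ] F [-11.6   4.4   7.1] w 19.0
turn [ 0.0003  0.0005 -0.0006] 0.0 deg shift [ 0.2 -0.3 -0.2] before-turn shift [ 0.2 -0.3 -0.2]
force tool [-12.3   0.9  -7.1] torque tool [ 0.03  1.47 -0.19]
```

{"fn": "drive_tool", "kwargs": {
  "twist": [
    [0,0,0],
    [0,0,0]
  ],
  "xyz": [
    [0.0006,0,0],
    [0,0,0]
  ],
  "grip": [0,0]
}}

```text
t: 27.15
tcp_pos: [562.4, 2.7, 214.1]
tool_rot: [0.162, 1.037, -0.261]
force: [-16.4, 8.2, 13.7]
gripper_width: 19.0
```

```bash
python3 st.py
```

```text
t 27.15 tcp [562.4   2.7 214.1] j [-0.07 -0.17  1.88 -0.13  0.92 -1.3 ] F [-16.4   8.2  13.7] w 19.0
turn [ 0.0002  0.0009 -0.0011] 0.1 deg shift [ 0.1 -0.5 -0.4] before-turn shift [ 0.1 -0.5 -0.4]
force tool [-20.9   3.2  -8.8] torque tool [0.09 1.94 0.11]
```

That is a firm stop at the seat. I'll relax the push, release and retract along the axis.

{"fn": "drive_tool", "kwargs": {
  "twist": [
    [0,0,0],
    [0,0,0],
    [0,0,0],
    [0,0,0],
    [0,0,0],
    [0,0,0]
  ],
  "xyz": [
    [-0.001,0,0],
    [0,0,0],
    [0,0,0],
    [0,0,0],
    [0,0,0],
    [0,0,0]
  ],
  "grip": [0,0.022,0.03,0.045,0.055,0.055]
}}

```text
t: 27.9
tcp_pos: [562.1, 2.4, 213.7]
tool_rot: [0.162, 1.038, -0.262]
force: [0.8, -0.6, 0.0]
gripper_width: 55.0
```

{"fn": "drive_tool", "kwargs": {
  "twist": [
    [0,0,0],
    [0,0,0],
    [0,0,0],
    [0,0,0],
    [0,0,0],
    [0,0,0],
    [0,0,0],
    [0,0,0]
  ],
  "xyz": [
    [-0.005,0,0],
    [-0.015,0,0],
    [-0.025,0,0],
    [-0.03,0,0],
    [-0.03,0,0],
    [-0.02,0,0],
    [-0.01,0,0],
    [0,0,0]
  ],
  "grip": [0.055,0.055,0.055,0.055,0.055,0.055,0.055,0.055]
}}

```text
t: 28.9
tcp_pos: [497.0, 21.1, 331.4]
tool_rot: [0.162, 1.037, -0.261]
force: [-0.3, 0.1, -0.1]
gripper_width: 54.9
```

```bash
python3 - <<'E'
from h import *
M=headR(YAW); rgb,d,W=wshot('w7'); Q=(W-H0)@M; H=cv2.cvtColor(rgb,cv2.COLOR_RGB2HSV).astype(int)
k=(d>0)&(abs(Q[...,2]-65)<25)&(np.hypot(Q[...,0],Q[...,1])<100)&(H[...,0]>95)&(H[...,0]<130)&(H[...,1]>80); q=Q[k]
A=np.c_[q[:,:2],np.ones(len(q))]; print('plate top height above face (65 expected)',np.median(q[:,2]),np.linalg.lstsq(A,q[:,2],rcond=None)[0].round(3),cv2.minEnclosingCircle(q[:,:2].astype(np.float32)))
ims=[]
for c in ('side','scene'):
    r_,dd=manip.capture(c); ims.append(cv2.resize(r_[110:360,170:500],(495,375),interpolation=cv2.INTER_CUBIC))
    P={}
    for n in ('bottle','tube_rack','dish_rack','guard','disc'):
        for r in manip.outline_of(c,n)[:2 if n=='disc' else 1]: 
            print(c,n,round(r['conf'],2),np.round(r['xy']),np.median(cloud(c,dd,r['pixels']),0).round())
save('fin',np.vstack(ims)[:,:495]); print(manip.get_obs()['t'],manip.get_obs()['tcp_pos'].round(1))
E
```

```text
plate top height above face (65 expected) 64.41659718998697 [-0.0000e+00 -9.0000e-03  6.4452e+01] ((-3.0525777339935303, 0.17708058655261993), 81.79902648925781)
side tube_rack 0.28 [347. 342.] [ 433. -347.    5.]
side dish_rack 0.72 [301. 239.] [406.  29.  48.]
side guard 0.67 [357. 326.] [ 446. -348.   65.]
side disc 0.96 [355. 202.] [559. -12. 215.]
side disc 0.65 [243. 218.] [251. 236.  31.]
scene bottle 0.91 [202. 284.] [ 679. -270.   77.]
scene tube_rack 0.9 [404. 275.] [666. 283.  60.]
scene dish_rack 0.58 [322. 201.] [418.  68.  68.]
scene guard 0.56 [197. 222.] [ 474. -320.   67.]
scene disc 0.97 [476. 233.] [520. 519.  34.]
scene disc 0.74 [301. 222.] [576.   2. 217.]
29.55 [497.2  20.9 330.6]
```

View pics/fin.png

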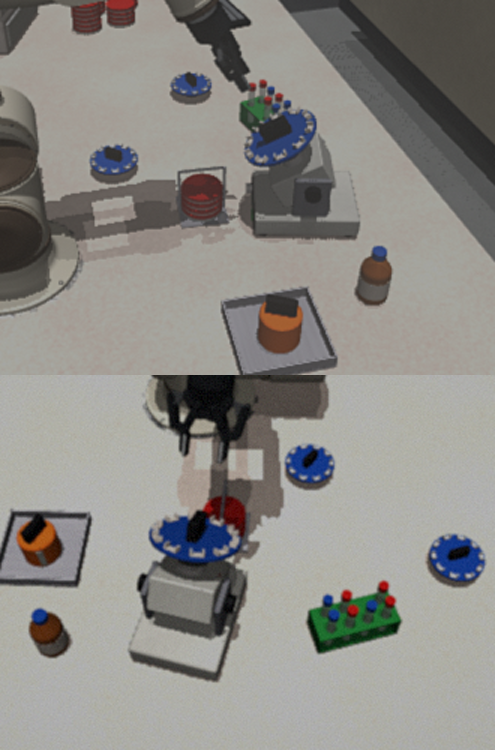

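The disc sits flat on the head with its plate top 64.4 mm above the face (65 expected). The guard stands upright in the tray, the bystanders are in place and the arm is clear. I'm handing in the job.

```bash
python3 -c "
from rig import manip
print(manip.job_done())"
```

```text
the job is handed in; nothing more can be done
None
```

The tube rotator is ready, and I handed the job in at about 29.6 s of the 61 s allowed.

- **Guard:** I turned it 87° anticlockwise, lifted it off along the drive axis and stood it upright in the middle of the tray. The camera put its lid at 67 mm, against the 68 mm expected.
- **Disc:** I took the largest of the three blue discs, lined it up with the measured tooth angle (about −1°) and slid it on. It met almost no resistance until a firm stop at the seat, at about 21 N along the axis. After release, its plate top was 64.4 mm above the head's face (65 mm expected) and lay parallel to it within about 0.5°.
- **Bystanders:** The bottle, tube rack and dish rack stand where they were. The arm was clear and the wrist force was near zero.

Some checks disagreed:
- Plain and depth pictures of the shaft differed by about 1.5 mm on where its axis lies, so I aimed between them.
- In the final wrist picture the disc's centre read about 2 mm off the axis along the slope, which is near the 2 mm camera calibration.
- In the final side picture the network missed the bottle and gave a low-confidence false hit for the tube rack. Both were confirmed in the scene picture.

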